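Clear the turned work off a school workbench

ROBOT

A 7-joint arm with a two-finger parallel gripper is mounted at the origin on the work surface. World frame = base frame: x ahead of the robot, y to its left, z up, the work surface at z = 0. Lengths are in mm, angles in degrees, forces in N, time in s.
With the tool pointing down it reaches from about 350 to 900 mm from the base axis. Payload 19.9 kg.
Tool frame: the origin (TCP) lies where the fingers leave the gripper's body, on its centre line; the fingertips stand 73 mm ahead of it and the grasp point (between the pads) lies 54 mm ahead of it; x points along the fingers, y is the direction in which the jaws open and shut, and the axes are right-handed (so a half turn about x gives the same grasp; the last joint's range is limited). The gripper opens to 85 mm and grips with 20 to 120 N. Pads are 22 mm wide; open, the fingers measure 114 mm over their backs; the gripper's body (76 mm by 85 mm) begins 54 mm behind the grasp point. The pads swing forward as they close: fully open they stand 13 mm farther back than shut.
Start: joints at [-72.393, 23.915, -0.59, 92.452, 0.269, 63.638, -3.037], TCP at [213.594, 587.355, 303.86] pointing down, gripper open.
Joint ranges: [-161.28, 161.28], [-22.2, 115.67], [-73.04, 71.86], [3.21, 147.25], [-68.34, 248.33], [10.77, 114.83], [-161.83, 161.83]. Speed limits (degrees/s): [108.29, 108.29, 136.94, 136.94, 172.46, 172.46, 172.46].

INTERFACE

Orientations are given as a 3x3 rotation matrix whose columns are the frame's x, y, z axes.
In Python, from plant import manip gives the robot as it stands. The module is installed in compiled form; this text tells all that it offers. Calls block until the motion is done:
- manip.goto(position, orientation): joint-space move of the TCP to a pose.
- manip.movel(position, v=150, frame=None, max_force=None): straight line of the TCP; frame=None keeps the orientation; v is the mean speed in mm/s. With max_force (N) it stops when the force on the tool has changed by that much, and returns True; else False.
- manip.move_joints(angles): joint-space move.
- manip.set_gripper(opening, f_grip=None): finger opening in mm; f_grip is the grip in N (None keeps the last); returns when the fingers have stopped.
- manip.dwell(seconds).
- manip.ik(position, orientation): joint angles nearest the present ones, or None.
- manip.get_state(): the state.
- manip.capture(name): name is "side" or "top"; returns (picture, depth): 420x560x3 uint8, red, green, blue; 420x560 float32, mm along the optical axis (not along the pixel's ray), 0 where there is no reading.
- manip.calibration(name): a dict with "camera_matrix" (3x3 intrinsics, pixels), "R" (3x3) and "t" (3): a world point X has camera coordinates R X + t. Camera axes: x right, y down, z forward; pixel columns grow to the right and rows downward; lengths in mm; the calibration is good to about 2 mm. A picture is of the moment at which its call begins. calibration takes no time and is no camera call.
A pose or a line that the arm cannot do raises manip.Unreachable and nothing moves.
- manip.job_done(): hands the job in, once; it reports no verdict.
The state is a dict: "time_s": time; "qpos": joint angles; "dq": joint speeds; "joint_efforts": joint torques, N m; "eef_pos": TCP position; "tcp_rot": TCP orientation; "contact_force": force on the tool from outside, world axes, zero at the start; "ft_torque": the same for the moment, N m; "opening": finger opening in mm.
Only numpy, scipy, OpenCV 4.12 (cv2) and the standard library are available. Lean on these libraries where they do the work, as an engineer would, in place of code of your own. Each camera call takes 0.05 s, during which the arm holds its last target. There are 200 camera calls.

TASK

Clear the bench after the turning lesson. The two croquet balls are too wide to grip: push each one slowly along the back rail, kept against it so that it does not run away over the bench, right into the ball bay at the rail's end, and swing the gate fully shut behind them. Put every tool handle into the long low tray and every drawer knob into the square box, and leave the glue bottle, mallet and cork block where they are.

Things in the scene. Friction and masses are not known exactly. Their poses are not given: they have to be found in the camera images.
- rack: The fixed beech ball rail. Origin on the bench at the foot of the back rail's near face; y runs along the rail towards the bay (the robot's left), x points away from the robot, into the rail, z up. The back rail is 20 mm thick (x 0 to 0.020), 60 mm high, from y = -0.430 to 0.400. Before the bay (y below 0.140) the bench is open on the robot's side; the gate post stands at x = -0.115, y = 0.140.
- bay_mouth (a point): Middle of the ball bay's mouth, on the bench, at rack x = -0.053, y = 0.140 (axes as the rack's). The bay is the lane at the rail's +y end, 106 mm wide, for two balls in line: back rail on one side, on the robot's side a guard strip 50 mm high and 18 mm thick (inner face at rack x = -0.106, y 0.150 to 0.370). Balls can get in only through the mouth.
- bay_end (a point): Middle of the bay's blind end, on the bench, at rack x = -0.053, y = 0.370: inner face of the end block, 60 mm high.
- gate (a joint): Swing gate of the bay: a beech bar 16 mm thick that turns level about the post at the mouth. 0 = shut (straight across the mouth, along rack +x, at its stop); grows as it opens, clockwise seen from above: 1.57 = along rack -y, in line with the guard strip. Range 0 to 2.2 rad. It stays where it is left (light friction, about 0.3 N at its end); the fingertips can simply push it.
- gate_hinge (a point): Point on the gate's turning axis at the top of the bar, 60 mm above the bench, at rack x = -0.115, y = 0.140. The bar reaches 108 mm from the axis and fills heights 36 to 60 mm.
- gate_end (a point): Foot of the small brass grip peg (14 mm diameter, 22 mm tall, heights 60 to 82 mm) that stands on the bar 95 mm from the axis.
- ball_A: Turned beech croquet ball, origin at its centre (46 mm up), 92 mm diameter (too wide to grip), about 0.33 kg, lying on the bench beside the back rail; at the start the one that lies farther from the bay, 3 to 30 mm clear of the rail. It rolls freely and comes to rest within some 20 mm when let go at 0.1 m/s.
- ball_B: Turned beech croquet ball, origin at its centre (46 mm up), 92 mm diameter (too wide to grip), about 0.33 kg, lying on the bench beside the back rail; at the start the one that lies nearer to the bay, 3 to 30 mm clear of the rail. It rolls freely and comes to rest within some 20 mm when let go at 0.1 m/s.
- handle_0: Loose octagonal wooden tool handle with a brass ferrule, 110 mm long, 26 mm across flats (ferrule 19 mm diameter, at its -x end), lying on the bench. Origin on its underside at mid-length as laid; its x axis runs along it and the centreline is 13 mm along its z. About 60 g. May be absent (None from the start).
- handle_1: Loose octagonal wooden tool handle with a brass ferrule, 110 mm long, 26 mm across flats (ferrule 19 mm diameter, at its -x end), lying on the bench. Origin on its underside at mid-length as laid; its x axis runs along it and the centreline is 13 mm along its z. About 60 g. May be absent (None from the start).
- handle_2: Loose octagonal wooden tool handle with a brass ferrule, 110 mm long, 26 mm across flats (ferrule 19 mm diameter, at its -x end), lying on the bench. Origin on its underside at mid-length as laid; its x axis runs along it and the centreline is 13 mm along its z. About 60 g. May be absent (None from the start).
- knob_0: Loose turned wooden drawer knob, mushroom shaped, standing on its foot: foot 30 mm diameter, neck 18 mm, head 40 mm diameter between 22 and 29 mm up, 36 mm tall. Origin at the centre of its foot, z along its axis. About 35 g. May be absent (None from the start).
- knob_1: Loose turned wooden drawer knob, mushroom shaped, standing on its foot: foot 30 mm diameter, neck 18 mm, head 40 mm diameter between 22 and 29 mm up, 36 mm tall. Origin at the centre of its foot, z along its axis. About 35 g. May be absent (None from the start).
- tray: Long low open plywood tray for tool handles, fixed, 200 mm (its x) by 160 mm (its y), 40 mm high; walls and floor 6 mm. Origin at the centre of its underside. It stands left or right of the loose pieces.
- box: Square open plywood box for drawer knobs, fixed, 130 by 130 mm, 65 mm high; walls and floor 6 mm. Origin at the centre of its underside. It stands on the other side.
- glue: Bystander: white glue bottle, 60 mm diameter, 170 mm tall, standing at the left, beyond the bay. Origin at the centre of its foot.
- mallet: Bystander: joiner's mallet lying at the right, 285 mm long, head 75 x 130 x 60 mm. Origin on its underside, 100 mm from the head's centre.
- cork_block: Bystander: cork sanding block 110 x 70 x 40 mm at the left. Origin at the centre of its underside.

How it is judged:
By the outcome, as a careful person would: the job done as asked, in the order asked, and still so for the second after the job is handed in, with the robot touching nothing.
Of handle_0, handle_1, handle_2, knob_0, knob_1 only 3 to 5 are there at a start; the rules pass over those that are not, and their reading is None.
At some moment in a run one of knob_0, knob_1 may be knocked a few centimetres aside while the robot is not near it.
Once in a run the grip may slacken for a moment while it holds something.
It also fails if it takes over 210 s, if anything falls off the work surface, if the arm or the gripper's body presses on something with over 40 N, if the wrist force passes 120 N, or if a joint passes its speed limit or range.

## Working session

There is one attempt and no reset: what is moved stays moved. The work goes in short steps, each a Python script; the robot and the scene stay as the last script left them, time stands still between calls to the robot, and variables do not carry over. Pictures are saved under pics/ and viewed, about 12 in all and at most 16, crops included, and the job is handed in when it is done.

```bash
mkdir -p pics
cat > h.py <<'E'
import numpy as np, cv2
from plant import manip
def snap(name,tag):
    im,d=manip.capture(name); cv2.imwrite(f'pics/{tag}.png',im[:,:,::-1]); np.save(f'pics/{tag}_d.npy',d); return im,d
def ray(name,u,v,z):
    c=manip.calibration(name); R=np.array(c['R']);t=np.array(c['t']);K=np.array(c['camera_matrix'])
    o=-R.T@t; w=R.T@np.linalg.inv(K)@np.array([u,v,1.]); return o+w*(z-o[2])/w[2]
def cloud(name,d):
    c=manip.calibration(name); R=np.array(c['R']);t=np.array(c['t']);K=np.array(c['camera_matrix'])
    v,u=np.indices(d.shape); P=np.stack([u,v,np.ones_like(u)],-1)@np.linalg.inv(K).T*d[...,None]
    return (P-t)@R
E
python3 - <<'E'
from h import *
for n in('top','side'):
    im,d=snap(n,n+'0'); c=manip.calibration(n); R=np.array(c['R']); print(n,-R.T@np.array(c['t']),R.round(2).tolist(),c['camera_matrix'],(d>0).mean())
s=manip.get_state(); print(s)
E
```

```text
top [ 283.66611693    3.72381394 1628.46615605] [[0.02, -1.0, 0.01], [-0.99, -0.02, -0.13], [0.13, -0.01, -0.99]] [[426.82528099   0.         283.93421708]
 [  0.         426.82528099 217.58774992]
 [  0.           0.           1.        ]] 0.9961394557823129
side [-134.4595656  -829.7322989   960.56033879] [[0.77, -0.64, -0.01], [-0.42, -0.49, -0.76], [0.48, 0.59, -0.65]] [[463.63835403   0.         279.60544519]
 [  0.         463.63835403 210.84743569]
 [  0.           0.           1.        ]] 0.9792049319727891
{'time_s': 0.1, 'qpos': array([-72.39329101,  23.94372176,  -0.58900607,  92.48031838,
         0.2698422 ,  63.63736947,  -3.03395322]), 'dq': array([ 0.12382449, -0.03258521,  0.00505437, -0.10868478,  0.04880123,
       -0.0100641 ,  0.06173464]), 'joint_efforts': array([ 9.51577276e-04, -8.65830088e+01,  6.80017322e-01, -4.35649538e+01,
        1.91362796e-02,  4.76467540e-03, -3.10636995e-05]), 'eef_pos': array([213.54544367, 587.15621021, 303.34555595]), 'tcp_rot': array([[-2.61807543e-04,  3.41729106e-01,  9.39798462e-01],
       [-1.01566996e-03,  9.39797919e-01, -3.41729191e-01],
       [-9.99999450e-01, -1.04399235e-03,  1.01037803e-04]]), 'contact_force': array([-0.98162808,  0.06413807, -1.07287574]), 'ft_torque': array([0.03111518, 0.04305381, 0.01538065]), 'opening': 85.1854542291761}
```

View pics/top0.png

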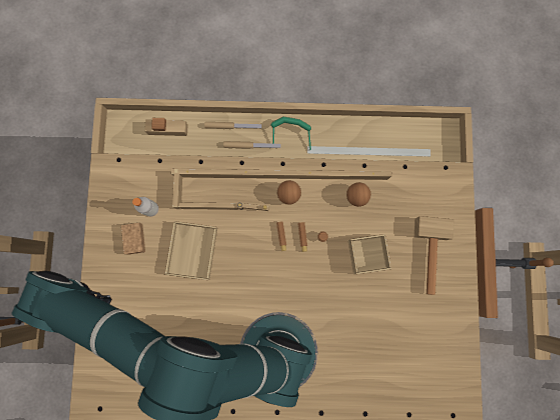

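View pics/side0.png

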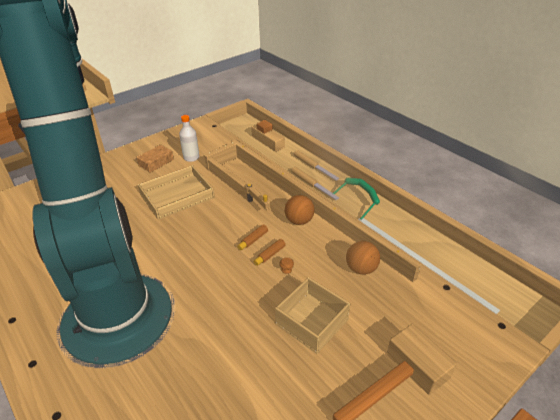

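```bash
cat > m.py <<'E'
from h import *
def maskpts(P,im,lo,hi,roi):
    x0,x1,y0,y1=roi; return (P[...,2]>lo)&(P[...,2]<hi)&(P[...,0]>x0)&(P[...,0]<x1)&(P[...,1]>y0)&(P[...,1]<y1)
def sph(P):
    A=np.c_[2*P,np.ones(len(P))]; s=np.linalg.lstsq(A,(P**2).sum(1),rcond=None)[0]; return s[:3],np.sqrt(s[3]+s[:3]@s[:3])
E
python3 - <<'E'
from m import *
im=cv2.imread('pics/top0.png'); cv2.imwrite('pics/crop0.png',cv2.resize(im[160:300,115:455],None,fx=2.35,fy=2.35,interpolation=cv2.INTER_CUBIC))
for n in('top','side'):
    im=cv2.imread(f'pics/{n}0.png'); P=cloud(n,np.load(f'pics/{n}0_d.npy'))
    hsv=cv2.cvtColor(im,cv2.COLOR_BGR2HSV)
    b=maskpts(P,im,-15,15,(350,650,-250,100)); print(n,'bench z',np.median(P[b][:,2]))
    r=maskpts(P,im,52,68,(550,900,-500,480)).astype(np.uint8)
    k,l,st,ce=cv2.connectedComponentsWithStats(r)
    for i in range(1,k):
        if st[i,4]>25:
            q=P[l==i]; print('h60',st[i],q.min(0).round(),q.max(0).round(),q.mean(0).round())
    red=cv2.inRange(hsv,(3,120,60),(14,255,255)); k,l,st,ce=cv2.connectedComponentsWithStats(red)
    for i in range(1,k):
        if st[i,4]>25:
            q=P[l==i]; print('red',st[i],ce[i].round(1),np.median(q,0).round(),q.max(0).round())
            if st[i,4]>300: print('  sph',sph(q))
E
```

```text
top bench z 0.5660345173318744
h60 [ 171  169  220   31 1354] [ 553. -408.   52.] [680. 418.  68.] [657.  49.  60.]
h60 [346 183  10  22  52] [ 551. -274.   53.] [ 632. -240.   68.] [ 584. -254.   61.]
h60 [277 184  11  19  37] [551. -20.  52.] [619.  18.  68.] [576.   6.  63.]
h60 [289 190  12  14  32] [550. -69.  52.] [600. -28.  67.] [568. -53.  60.]
red [152 118  14  13 165] [158.3 123.8] [856. 487.  23.] [ 882.  512. 1628.]
red [277 181  24  23 434] [288.7 192. ] [585. -26.  80.] [ 632.   18. 1628.]
  sph (array([442.52595324, -56.39273824, 848.1686146 ]), np.float64(784.624184193791))
red [347 183  24  23 438] [358.2 194.1] [ 584. -282.   80.] [ 629.    4. 1628.]
  sph (array([ 396.46608886, -209.82125188,  848.84717898]), np.float64(797.9911251655005))
red [132 198  10   8  61] [136.4 201.5] [525. 502. 169.] [544. 575. 177.]
red [ 475  208   22  110 1939] [485.8 262.9] [ 344. -784.   -2.] [ 558.    4. 1628.]
  sph (array([ 347.73044294, -215.81742826,  676.86308926]), np.float64(903.6103984340222))
red [277 222   9  24 138] [280.9 233.1] [439.  -0.  25.] [ 481.   16. 1628.]
re
[... 1288 characters left out ...]
.06989164]), np.float64(683.9134769523718))
red [242 225  26  22 219] [255.2 234.8] [438.  -9.  23.] [484.  10.  31.]
red [258 239  27  23 236] [272.  249.7] [436. -90.  24.] [484. -71. 961.]
red [346 241  34  33 766] [364.1 257.3] [ 572. -308.   73.] [ 660. -256.  961.]
  sph (array([ 269.07215123, -622.61623277,  498.39093302]), np.float64(615.1823376037214))
red [280 258  14  16 155] [286.4 264.9] [ 425. -166.   33.] [ 444. -145.  961.]
red [ 333  361   81   59 1430] [374.2 392.6] [ 324. -570.   42.] [ 434. -546.  961.]
  sph (array([ 316.10879175, -721.75612113,  594.83537743]), np.float64(578.3301144782001))
red [512 409  25  11 155] [523.1 415.5] [ 546. -790.    1.] [ 559. -779.    6.]
```

View pics/crop0.png

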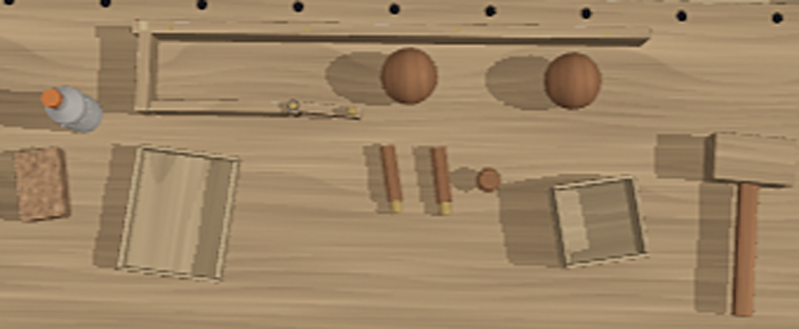

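```bash
cat > rack.py <<'E'
from m import *
def fit():
    out={}
    for n in('top','side'):
        im=cv2.imread(f'pics/{n}0.png'); d=np.load(f'pics/{n}0_d.npy'); P=cloud(n,d); P[d==0]=np.nan
        r=maskpts(P,im,54,66,(630,700,-450,470)).astype(np.uint8); q=P[r>0]
        p=np.polyfit(q[:,1],q[:,0],1)
        for _ in range(4): q=q[abs(q[:,0]-np.polyval(p,q[:,1]))<13]; p=np.polyfit(q[:,1],q[:,0],1)
        e=q[:,0]-np.polyval(p,q[:,1]); print(n,'rail mid x=%.4f y + %.1f'%tuple(p),'band',np.percentile(e,[3,97]),'y',np.percentile(q[:,1],[.3,99.7]),'z',np.median(q[:,2]))
    return
if __name__=='__main__':
    fit()
    for n,bs in(('top',((288.7,192),(358.2,194.1))),('side',((299.2,209.4),(364.1,257.3)))):
        for b in bs: print(n,'ball',ray(n,*b,46).round(1))
        im=cv2.imread(f'pics/{n}0.png'); d=np.load(f'pics/{n}0_d.npy'); P=cloud(n,d); P[d==0]=np.nan
        m=maskpts(P,im,12,60,(330,530,-220,100)).astype(np.uint8); k,l,st,ce=cv2.connectedComponentsWithStats(m)
        for i in range(1,k):
            if st[i,4]>20:
                q=P[l==i]; r=cv2.minAreaRect(q[:,:2].astype(np.float32)); print(n,st[i,4],'rect',np.round(r[0],1),np.round(r[1],1),round(r[2],1),'z',np.percentile(q[:,2],95).round(1))
        for nm,lo,hi,roi in(('tray',34,46,(300,580,150,450)),('box',58,71,(300,540,-450,-220)),('gate',53,67,(530,600,0,140)),('peg',70,90,(520,600,0,170))):
            m=maskpts(P,im,lo,hi,roi); q=P[m]
            if len(q)<3: print(nm,len(q)); continue
            r=cv2.minAreaRect(q[:,:2].astype(np.float32)); print(n,nm,len(q),'rect',np.round(r[0],1),np.round(r[1],1),round(r[2],1),'mean',q.mean(0).round(1),q.min(0).round(),q.max(0).round())
E
python3 rack.py
```

```text
top rail mid x=-0.0131 y + 664.5 band [-9.84306108 10.04518007] y [-405.92787736  416.30365626] z 60.016435796604924
side rail mid x=-0.0133 y + 662.3 band [-8.99538906 11.3317793 ] y [-412.17555413  412.43711437] z 60.5598954146433
top ball [593.  -26.1  46. ]
top ball [ 591.1 -288.6   46. ]
top 190 rect [429.1  -0.7] [110.5  25.8] 10.1 z 32.0
top 193 rect [428.2 -80.7] [109.6  26.3] 8.6 z 31.1
top 92 rect [ 430.7 -154.7] [37.4 37.8] 57.1 z 40.6
top tray 270 rect [419.9 293.9] [240.9 276.2] 79.8 mean [432.8 330.5  40.3] [302. 152.  34.] [577. 420.  46.]
top box 206 rect [ 367.4 -328.5] [129.6 131.8] 9.1 mean [ 372.  -331.6   64.4] [ 302. -401.   58.] [ 440. -255.   71.]
top gate 75 rect [550.   69.8] [ 46.5 140.8] 23.5 mean [544.8  85.8  60.9] [530.   2.  54.] [599. 140.  67.]
top peg 41 rect [548.5  67.6] [ 49.1 157.3] 21.4 mean [565.6  28.3  78.3] [522.   3.  71.] [600. 150.  87.]
side ball [593.8 -26.6  46. ]
side ball [ 594.7 -292.1   46. ]
side 65 rect [524.  73.] [53.9 11.9] 89.7 z 59.6
side 276 rect [429.2  -4. ] [113.   29.3] 8.3 z 29.0
side 301 rect [428.5 -84.6] [113.2  28.1] 8.4 z 29.3
side 146 rect [ 429.2 -159.2] [35.3 37.7] 89.7 z 38.9
side tray 430 rect [418.5 303.1] [249.9 276.8] 78.0 mean [441.  316.8  39.1] [301. 152.  34.] [578. 420.  46.]
side box 599 rect [ 366.3 -331.6] [133.6 131.8] 9.5 mean [ 369.6 -338.    63.9] [ 300. -406.   58.] [ 439. -258.   70.]
side gate 52 rect [542.5  69.7] [ 27.4 141.4] 10.5 mean [537.   96.   60.4] [531.   1.  54.] [568. 140.  65.]
side peg 27 rect [554.8  30.8] [19.3 88. ] 43.3 mean [536.   49.9  78.8] [522.   0.  71.] [592.  66.  84.]
```

```bash
cat > r.py <<'E'
from h import *
O=np.array([653.2,17.5]); EX=np.array([1,.0132]); EY=np.array([-.0132,1])
def W(x,y,z): p=O+x*EX+y*EY; return np.array([p[0],p[1],z])
def inv(p): d=np.array(p)[:2]-O; return np.array([d@EX,d@EY])
def ori(a):  # jaw axis at angle a (rad, world), nearest of two half-turns
    X=np.array([0,0,-1.]); y=np.array([np.cos(a),np.sin(a),0]); return np.c_[X,y,np.cross(X,y)]
def best(p,a):
    q0=manip.get_state()['qpos']; c=[]
    for k in(0,np.pi):
        R=ori(a+k); q=manip.ik(p,R)
        if q is not None: c.append((abs(np.array(q)-q0).max(),k,R))
    return min(c,key=lambda t:t[0])[2]
def log(s=''):
    st=manip.get_state(); print(s,'t%.1f'%st['time_s'],st['eef_pos'].round(1),'rack',inv(st['eef_pos']).round(1),'F',st['contact_force'].round(1),'op %.1f'%st['opening'])
def push(xy,yend,z=100,v=60):
    b=inv(xy); R=best(W(b[0],b[1]-78,230),.0132)
    manip.goto(W(b[0],b[1]-78,230),R); manip.set_gripper(45); manip.movel(W(b[0],b[1]-78,z),v=150); log('down')
    xr=-46+3; L=3.2*(xr-b[0])
    manip.movel(W(b[0],b[1]-52,z),v=50)
    print(manip.movel(W(xr,b[1]-52+L,z),v=50,max_force=20)); log('at rail')
    print(manip.movel(W(xr,yend-51-40,z),v=v,max_force=20)); log('run')
    print(manip.movel(W(xr,yend-51+12,z),v=30,max_force=8)); log('end')
E
python3 - <<'E'
from r import *
print('peg',inv(ray('top',266,207.7,82)),'hinge',inv(ray('top',240,205.3,60)))
push((593.4,-26.3),324); snap('top','b1')
y=inv(manip.get_state()['eef_pos']); 
manip.movel(W(y[0]-2,y[1]-15,100),v=50); manip.movel(W(y[0]-2,y[1]-15,240),v=150)
snap('top','b2');im,_=snap('side','b3'); log()
a=cv2.imread('pics/b2.png')[150:290,120:400]; b=cv2.imread('pics/b3.png')[100:320,140:440]
a=cv2.resize(a,(600,300)); b=cv2.resize(b,(400,293)); c=np.zeros((600,600,3),np.uint8); c[:300]=a; c[300:593,:400]=b; cv2.imwrite('pics/bc.png',c)
E
```

```text
peg [-127.21303715   40.83392706] hinge [-115.6983496   138.27900223]
down t4.4 [ 594.8 -104.5  100.8] rack [ -60.  -121.2] F [ 0.3  0.6 -0.3] op 45.0
False
at rail t6.4 [610.7 -22.9 100. ] rack [-43.1 -39.8] F [ 0.5 -0.2 -0.3] op 44.7
False
run t11.1 [606.5 248.2  99.9] rack [-43.6 231.3] F [ -7.2 -11.6   8.4] op 45.0
True
end t12.4 [605.8 291.2  99.4] rack [-43.8 274.3] F [-0.2 -4.1  3.3] op 45.1
 t14.1 [603.7 276.  239. ] rack [-46.1 259.2] F [-0.2 -0.3 -0.1] op 45.0
```

View pics/bc.png

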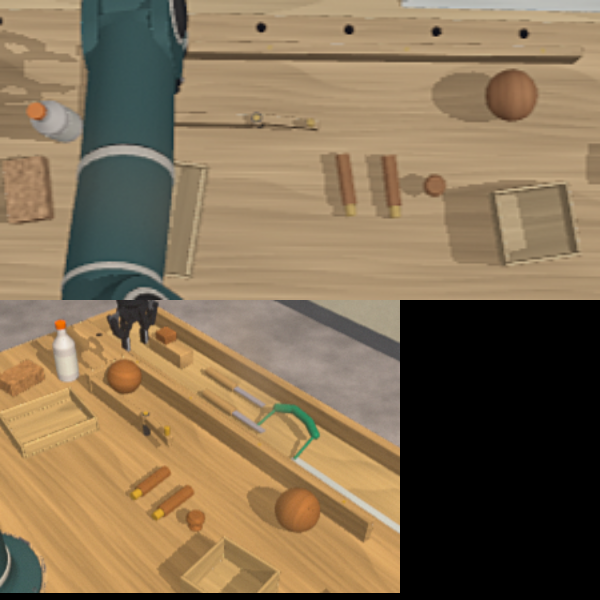

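Run:
```python
from r import *
push((593,-290.3),232)
y=inv(manip.get_state()['eef_pos']); 
manip.movel(W(y[0]-2,y[1]-15,100),v=50); manip.movel(W(y[0]-2,y[1]-15,240),v=150)
p=W(-200,-50,240); manip.goto(p,best(p,.0132)); manip.set_gripper(0)
snap('top','c2');im,_=snap('side','c3'); log()
a=cv2.imread('pics/c2.png')[150:290,120:400]; b=cv2.imread('pics/c3.png')[100:320,140:440]
a=cv2.resize(a,(600,300)); b=cv2.resize(b,(400,293)); c=np.zeros((600,600,3),np.uint8); c[:300]=a; c[300:593,:400]=b; cv2.imwrite('pics/cc.png',c)
for n,t in(('top','c2'),('side','c3')):
    hsv=cv2.cvtColor(cv2.imread(f'pics/{t}.png'),cv2.COLOR_BGR2HSV); k,l,st,ce=cv2.connectedComponentsWithStats(cv2.inRange(hsv,(3,120,60),(14,255,255)))
    for i in range(1,k):
        if st[i,4]>250:
            w=ray(n,*ce[i],46); print(n,st[i,4],w.round(1),inv(w).round(1))
```

```text
down t17.6 [ 594.4 -368.7  101. ] rack [ -63.9 -385.5] F [-0.4 -0.5  1. ] op 45.2
False
at rail t19.9 [ 613.9 -274.4  100. ] rack [ -43.2 -291.4] F [0.7 0.2 1.1] op 45.0
False
run t27.2 [608.3 157.9 100. ] rack [-43. 141.] F [-0.1 -0.8  0.9] op 45.1
True
end t28.5 [607.3 198.8  99.5] rack [-43.6 182. ] F [-0.8 -3.8  1.5] op 45.0
 t31.6 [453.9 -35.1 240. ] rack [-200.  -50.] F [-0.2  0.6  0.2] op 0.5
top 918 [606.1 297.   46. ] [-43.4 280.1]
top 1935 [ 343.1 -762.2   46. ] [-320.4 -775.6]
top 458 [ 328.2 -560.3   46. ] [-332.7 -573.5]
side 1025 [  88.4 1094.1   46. ] [-550.6 1084.1]
side 655 [602.3 320.4  46. ] [-46.9 303.6]
side 1422 [ 321.9 -570.7   46. ] [-339.  -583.8]
```

View pics/cc.png

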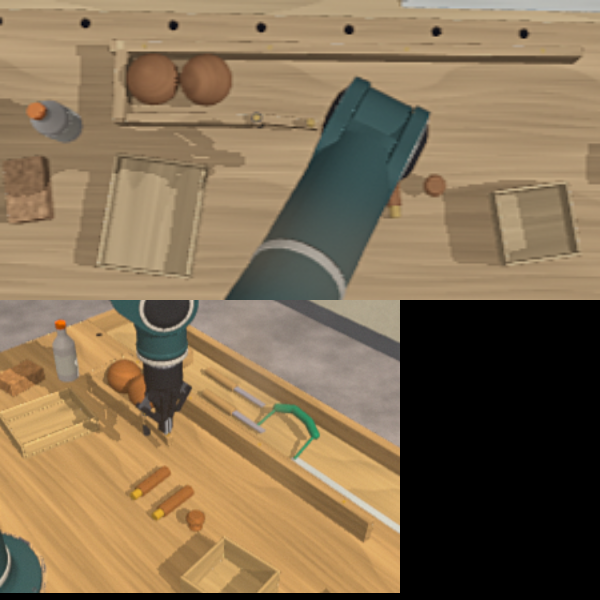

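Run:
```python
from r import *
H=np.array([-115,140.]); r=75; Z=113
def pose(g,off,k):
    d=np.array([np.cos(g),-np.sin(g)]); n=np.array([np.sin(g),np.cos(g)]); p=H+r*d-n*(19+off); return p,ori(-g+.0132+k)
q0=manip.get_state()['qpos']; sc=[]
for k in(0,np.pi):
    qs=[manip.ik(W(*pose(g,0,k)[0],Z),pose(g,0,k)[1]) for g in(1.7,.85,0)]
    if all(q is not None for q in qs): sc.append((max(abs(q[6]) for q in qs),k)); print(k,[np.round(q[6]) for q in qs])
k=min(sc)[1]
p,R=pose(1.75,25,k); manip.goto(W(*p,200),R); manip.movel(W(*p,Z),v=150); log('down')
for g in np.arange(1.75,0.05,-.12):
    p,R=pose(g,0,k)
    if manip.movel(W(*p,Z),v=90,frame=R,max_force=12): log(f'stop {g:.2f}')
for g in(0.02,-.03,-.08):
    p,R=pose(g,0,k)
    if manip.movel(W(*p,Z),v=25,frame=R,max_force=6): log(f'stop {g:.2f}');break
log('end')
s=inv(manip.get_state()['eef_pos']); manip.movel(W(s[0],s[1]-25,Z),v=60); manip.movel(W(s[0],s[1]-25,240),v=200)
p=W(-450,-10,300); manip.goto(p,best(p,.3)); manip.set_gripper(60); log()
snap('top','g2'); snap('side','g3')
a=cv2.imread('pics/g2.png')[150:290,120:400]; b=cv2.imread('pics/g3.png')[100:320,140:440]
a=cv2.resize(a,(600,300)); b=cv2.resize(b,(400,293)); c=np.zeros((600,600,3),np.uint8); c[:300]=a; c[300:593,:400]=b; cv2.imwrite('pics/gc.png',c)
```

```text
0 [np.float64(-57.0), np.float64(-17.0), np.float64(18.0)]
3.141592653589793 [np.float64(92.0), np.float64(133.0), np.float64(-149.0)]
down t34.1 [480.9  89.  113.6] rack [-171.4   73.8] F [ 0.2 -0.5 -0.1] op -0.4
stop -0.03 t38.7 [611.8 138.3 112.7] rack [-39.8 121.3] F [ 1.  -1.5  1.3] op -0.1
end t38.7 [611.8 138.3 112.7] rack [-39.8 121.3] F [ 1.  -1.5  1.3] op -0.1Traceback (most recent call last):
  File "<stdin>", line 19, in <module>
  File "r.py", line 12, in best
    return min(c,key=lambda t:t[0])[2]
           ~~~^^^^^^^^^^^^^^^^^^^^^
ValueError: min() iterable argument is empty
```

```bash
cat > d.py <<'E'
from r import *
from m import maskpts
def detect(tag):
    """fused rects of pieces standing 12..50 mm over the bench in the work area, by red wood colour + ferrule"""
    res=[]
    for n in('top','side'):
        im,d=snap(n,f'{tag}_{n}'); P=cloud(n,d); P[d==0]=np.nan
        m=maskpts(P,im,12,48,(330,530,-250,120)).astype(np.uint8); k,l,st,ce=cv2.connectedComponentsWithStats(m)
        for i in range(1,k):
            if st[i,4]>40:
                q=P[l==i]; r=cv2.minAreaRect(q[:,:2].astype(np.float32)); w,h=r[1]; a=r[2] if w>h else r[2]+90
                a=(a+90)%180-90; res.append((n,*np.round(r[0],1),round(max(w,h),1),round(min(w,h),1),round(a,1),np.percentile(q[:,2],90).round(1)))
    return res
E
python3 - <<'E'
from d import *
p=[450,230,300]; manip.goto(p,best(p,.2)); manip.set_gripper(50); log()
for x in detect('e'): print(x)
for u,v in((175.5,222.3),(216.6,227.5),(207.7,279.3),(165.3,273.7)): print('tray',ray('top',u,v,40).round(1))
a=cv2.imread('pics/e_top.png')[150:290,120:400]; b=cv2.imread('pics/e_side.png')[100:320,140:440]
a=cv2.resize(a,(600,300)); b=cv2.resize(b,(400,293)); c=np.zeros((600,600,3),np.uint8); c[:300]=a; c[300:593,:400]=b; cv2.imwrite('pics/ec.png',c)
E
```

```text
t41.5 [450.1 229.9 299.9] rack [-200.3  215. ] F [-0.5  0.4  0.4] op 50.1
('top', np.float64(428.7), np.float64(-0.7), 109.1, 25.8, 10.0, np.float64(29.8))
('top', np.float64(428.6), np.float64(-80.6), 110.2, 26.4, 8.1, np.float64(29.5))
('top', np.float64(429.6), np.float64(-126.1), 35.7, 34.5, -43.8, np.float64(40.3))
('side', np.float64(430.3), np.float64(-4.6), 115.4, 29.8, 8.3, np.float64(27.4))
('side', np.float64(427.9), np.float64(-88.9), 99.2, 92.4, 49.9, np.float64(35.4))
tray [469.  394.7  40. ]
tray [452.9 240.5  40. ]
tray [260.8 265.1  40. ]
tray [277.9 421.6  40. ]
```

View pics/ec.png

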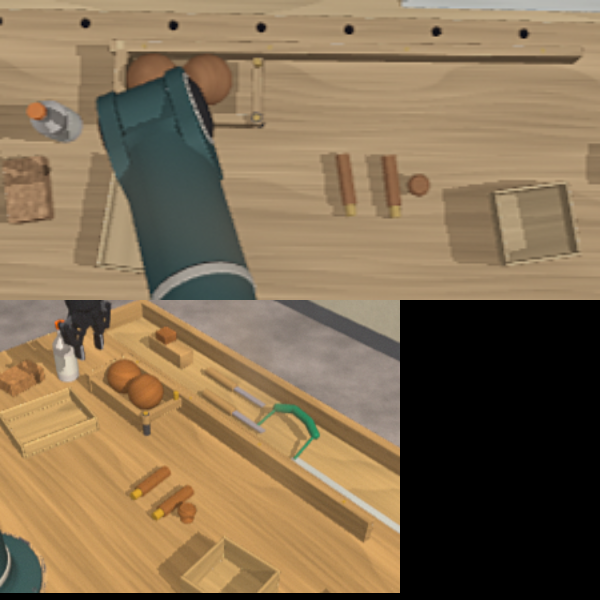

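```bash
cat >> d.py <<'E'
T=np.array([365,329.]); TA=np.deg2rad(-7.6); TY=np.array([-np.sin(TA),np.cos(TA)]); B=np.array([367,-330.]); BA=np.deg2rad(9.3)
def pick(xy,a,z,op,grip=50):
    p=[*xy,z+110]; R=best(p,a); manip.goto(p,R); manip.set_gripper(op)
    if manip.movel([*xy,z],v=120,max_force=12): log('touch!')
    manip.set_gripper(0,grip); log('gripped'); manip.movel([*xy,z+110],v=150); log('lifted')
def place(xy,a,z,op):
    p=[*xy,z+110]; R=best(p,a); manip.goto(p,R); log('over')
    if manip.get_state()['opening']<12: print('LOST'); return False
    if manip.movel([*xy,z],v=100,max_force=12): log('touch!')
    manip.set_gripper(op); manip.movel([*xy,z+130],v=150); log('released'); return True
E
python3 - <<'E'
from d import *
pick((429.5,-2.6),np.deg2rad(99),78,50); place(T+35*TY,TA+np.pi/2,86,46)
for x in detect('f'): print(x)
E
```

```text
gripped t44.2 [429.8  -2.5  78.7] rack [-223.7  -17. ] F [-3.1  0.1 15.5] op 24.5
lifted t45.1 [429.2  -2.4 187.5] rack [-224.3  -17. ] F [-0.1  0.4 -1.4] op 25.0
over t46.5 [370.3 362.5 195.9] rack [-278.3  348.7] F [ 0.2 -0.5 -0.4] op 24.7
released t49.1 [369.3 363.5 215.3] rack [-279.3  349.8] F [ 0.4 -0.7 -0.2] op 46.4
('top', np.float64(428.1), np.float64(-80.7), 109.5, 26.0, 7.8, np.float64(29.6))
('top', np.float64(430.1), np.float64(-126.7), 34.9, 34.5, -43.9, np.float64(40.0))
('side', np.float64(432.2), np.float64(-110.3), 113.2, 80.7, 7.4, np.float64(35.9))
```

Run:
```python
from d import *
pick((429.5,-128.5),np.deg2rad(8),81,58,35); place(B,BA,90,60)
for x in detect('k'): print(x)
a=cv2.imread('pics/k_top.png')[150:290,120:400]; b=cv2.imread('pics/k_side.png')[100:320,140:440]
a=cv2.resize(a,(600,300)); b=cv2.resize(b,(400,293)); c=np.zeros((600,600,3),np.uint8); c[:300]=a; c[300:593,:400]=b; cv2.imwrite('pics/kc.png',c)
```

```text
gripped t52.7 [ 429.8 -128.5   81.7] rack [-225.3 -143. ] F [-2.6  0.8 13.2] op 37.8
lifted t53.5 [ 429.3 -128.2  190.4] rack [-225.9 -142.8] F [-0.1 -0.6 -0.8] op 38.0
over t54.4 [ 366.8 -329.8  199.4] rack [-290.9 -343.5] F [ 0.4  0.7 -0.6] op 38.0
released t57.0 [ 366.8 -329.7  219.3] rack [-291.  -343.4] F [-0.4 -0.4  0.1] op 60.1
('top', np.float64(428.6), np.float64(-80.7), 109.7, 26.1, 8.0, np.float64(30.0))
('side', np.float64(428.3), np.float64(-84.2), 113.3, 29.1, 7.4, np.float64(27.4))
```

View pics/kc.png

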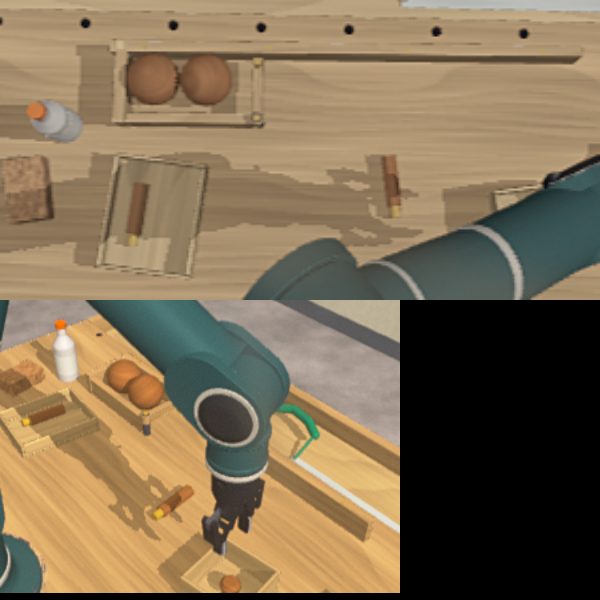

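Handle_0 lies in the tray (about (137,215) in the crop), the knob stands in the box (230,583), and the gate is shut. The second handle is next.

Run:
```python
from d import *
pick((428.5,-82.5),np.deg2rad(97.8),79,50); ok=place(T-35*TY,TA+np.pi/2,87,46)
if ok:
    p=[430,20,320]; manip.goto(p,best(p,.2))
print(detect('z')); log()
a=cv2.imread('pics/z_top.png')[150:290,120:400]; b=cv2.imread('pics/z_side.png')[100:360,140:440]
a=cv2.resize(a,(600,300)); b=cv2.resize(b,(346,300)); c=np.zeros((600,600,3),np.uint8); c[:300]=a; c[300:600,:346]=b; cv2.imwrite('pics/zc.png',c)
# gate angle: bar top 54..66 mm high between lane sides, top view
P=cloud('top',np.load('pics/z_top_d.npy')); m=(abs(P[...,2]-59)<7); q=P[m]; r=np.array([inv(x) for x in q]); s=(r[:,0]>-95)&(r[:,0]<-15)&(r[:,1]>110)&(r[:,1]<165); r=r[s]
print(len(r),'gate slope',np.polyfit(r[:,0],r[:,1],1),'at x=-95,-15', np.polyval(np.polyfit(r[:,0],r[:,1],1),[-115,-15]))
```

```text
gripped t59.8 [428.8 -82.4  79.7] rack [-225.7  -97. ] F [-2.3  1.4 13.3] op 24.5
lifted t60.7 [428.2 -82.3 188.4] rack [-226.3  -96.8] F [-0.7 -0.3 -1.3] op 24.8
over t62.1 [360.9 293.4 196.8] rack [-288.7  279.7] F [-1.2  0.6 -0.8] op 24.6
released t64.7 [360.1 294.1 216.3] rack [-289.5  280.5] F [ 0.  -0.9 -0.6] op 46.1
[]
 t66.9 [430.   20.3 319.9] rack [-223.2    5.7] F [ 0.1 -0.  -0.4] op 45.9
72 gate slope [-4.55405359e-03  1.41326038e+02] at x=-95,-15 [141.84975403 141.39434867]
```

View pics/zc.png

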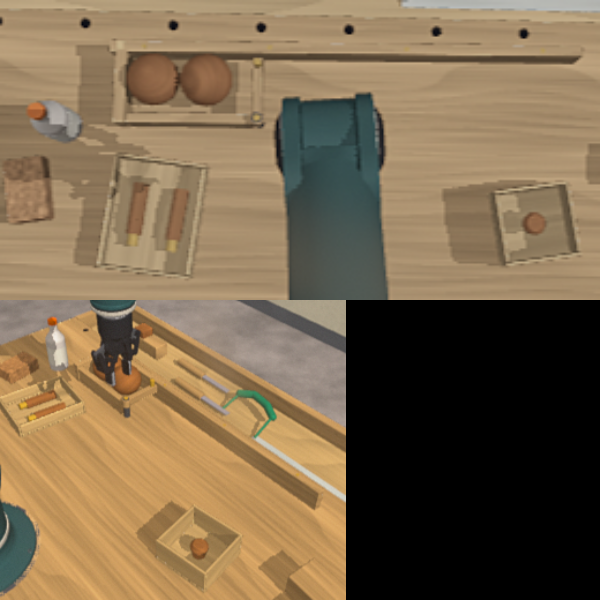

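```bash
python3 -c "
from h import *
manip.dwell(.5); manip.job_done(); print('done')"
```

```text
the job is handed in; nothing more can be done
done
```

The bench is cleared and the job is handed in at about 67 s of the 210 s allowed.

- **Balls and gate:** I pushed both balls slowly along the rail into the bay, the nearer one first, and then swung the gate shut until it met its stop.
- **Loose pieces:** Only three were there, two handles and one knob. Both handles are in the tray and the knob is in the box. I placed the knob before the second handle because it had been knocked to about 12 mm from that handle.

**Last checks:**
- The final pictures show both balls in the bay, both handles in the tray and the knob standing in the box. Nothing is left loose in the work area.
- The gate measures straight across the mouth, within about 0.5°.
- The glue bottle and cork block look unmoved. The mallet is mostly outside the last crops, but the arm never went near it.

**What disagreed:**
- The two cameras differed by about 4 mm in y, so I averaged them.
- The gripper read about 13–15 N upward each time it closed on a piece, so the fingertips probably brushed the bench.
- My colour-based ball check merged the two touching balls into one in the top view, so their final positions in the bay are judged by eye and from the contact stops at the end of each push.

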